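Set and lock the sprung leg of a display stand

ROBOT

A 6-joint arm with a two-finger parallel gripper is mounted at the origin on the work surface. World frame = base frame: x ahead of the robot, y to its left, z up, the work surface at z = 0. Lengths are in m, angles in degrees, forces in N, time in s.
With the tool pointing down it reaches from about 0.25 to 0.725 m from the base axis. Payload 9.7 kg.
Tool frame: the origin (TCP) lies midway between the tips of the shut fingers; the grasp point (between the pads) lies 19 mm behind it; z points along the fingers, y is the line along which they close (so a half turn about z gives the same grasp; the last joint's range is limited). The gripper opens to 85 mm and grips with 20 to 120 N. Pads are 22 mm wide; open, the fingers measure 114 mm over their backs; the gripper's body (76 mm by 85 mm) begins 54 mm behind the grasp point. The pads swing forward as they close: fully open they stand 13 mm farther back than shut.
Start: joints at [-76.719, 4.979, 10.078, 95.1, 0, 90], TCP at [0.126, -0.535, 0.198] pointing down, gripper open.
Joint ranges: [-179.16, 179.16], [-48.56, 103.87], [-65.8, 70.77], [-126.05, 130.52], [-82.76, 87.17], [-180, 180]. Speed limits (degrees/s): [127.2, 127.2, 147.25, 180, 180, 180].

INTERFACE

Orientations are given as [roll, pitch, yaw] about the fixed x, y, z axes, in that order (R = Rz(yaw) Ry(pitch) Rx(roll)).
In Python, from workcell import bot gives the robot as it stands.
- The arm moves only by the shell command python3 -m crank 'ROWS' [FORCE]. ROWS is JSON, a list of rows, each an object with "gripper": the finger opening in mm, from 0 to 85.4; "travel": the shift along the tool's x, y, z in mm, a list of three; "twist": the turn, a rotation vector about the tool's x, y, z in rad, a list of three. In form: [{"gripper": gripper, "travel": [tx, ty, tz], "twist": [rx, ry, rz]}, ...]. A call has 1 to 12 rows; each row shifts and turns the commanded pose from where the row before left it, along the tool's axes as they then stand; what a row does not reach is not made up. A row lasts 1/8 s, in which the tool goes at most 62.5 mm and 10.7 degrees, less where a joint would pass 70% of its speed; a pose out of reach is approached as far as the arm can. A call is refused whole if a number of a shift passes 62.5 or a number of a turn 0.188, either way. A call with a gripper value outside its range is refused whole. The fingers move at their own pace and stop on an object; FORCE is the grip in N (left out, the last holds). Time passes only in rows, so rows that do not move let the fingers close. It gives the time, the measured TCP pose, the force, the opening and the grip force at its end, in the units of the state.
- bot.get_obs(): the state, without advancing time (a new reading comes with each control period).
- bot.camera(name): name is "side" or "top" or "wrist"; returns the picture (384x512x3 uint8, red, green, blue); there is no depth.
- bot.calibration(name): a dict with "vfov" (degrees; the focal length in pixels is half the picture's height over the tangent of half this angle, whatever the lens; pixels are square), "cx", "cy" (the principal point, pixels), "camera_from_world" (4x4, takes a point from world to camera coordinates). Camera axes: x right, y down, z forward; pixel columns grow to the right and rows downward; lengths in m; the calibration is good to about 2 mm. The wrist camera is an equidistant fisheye: a pixel r from the principal point sees the ray r / f radians off the axis. A picture is of the moment at which its call begins: read the wrist's pose just before it. calibration takes no time and is no camera call; for the wrist camera it gives the pose at the moment of the call.
- bot.job_done(): hands the job in; it is judged then, once.
The state is a dict: "time": time; "q": joint angles; "qd": joint speeds; "joint_efforts": joint torques, N m; "ee_pos": TCP position; "tcp_rot": TCP orientation; "wrist_force": force on the tool from outside, world axes, zero at the start; "torque": the same for the moment, N m; "opening": finger opening in m; "grasp_force": force on a finger pad.
Only numpy, scipy, OpenCV 4.12 (cv2) and the standard library are available. Lean on these libraries where they do the work, as an engineer would, in place of code of your own. Each camera call takes 0.05 s, during which the arm holds its last target. There are 200 camera calls.

TASK

Pull the sprung leg of the display stand out by its cross-foot until the foot is in line with the brass pointer, and hold it there. While still holding the foot at the pointer, slide the cam lever fully closed with the same hand (run along the foot and push the lever sideways with the fingers until it stops), and finish still holding the foot at the pointer with the lever closed: do not let go. Leave the figurine, the jar and the carton where they stand.

Things in the scene. Friction and masses are not known exactly. Their poses are not given: they have to be found in the camera images.
- stand: Display stand lying face down, fixed: wooden board 370 x 220 x 14 mm, tube, dark clamp block (top 64 mm above the table). x: the way the leg pulls out (roughly towards the robot), z up. Origin: table level, under the leg's axis (y = 0, 26 mm up, leg 14 mm thick), near the block's front. In its frame (mm) the board spans x -220 to 150, y -110 to 110, the block x -36 to 6, y -30 to 62.
- foot: Cross-foot on leg's end: bar 14 mm thick (x), 42 tall, from y -80 to +55; axes as the stand's. Origin: on its underside below the leg, 20 mm above the table (top at 62; leg's top at 33). Starts 55 mm from the stand's origin; slides along x up to 75 mm. A spring always draws it in (4 to 6 N), lever closed or not. At y -50 to -70 it is clear of the lever. Fingers left 1 to 3 mm loose slide along it; a firm grip does not.
- pointer: The length mark: brass block 20 x 16 x 46 mm with a pointed nose, fixed on the board beyond the foot's +y end, 72 mm from the leg's axis, 20 to 47 mm further out than the foot's start. Axes as the stand's; origin on the board (14 mm above the table); its x is the mark: the foot is there when the middle of its thickness (its origin) has the same x along the leg.
- lever (a joint): Cam lever's angle, rad: 0 to 0.08 at the start (open, slanting across above the leg), 0.5 fully closed at its stop, parallel to the leg. Turns level about a pivot on the clamp block at x -8, y +40 mm in the stand's frame, towards +y as it closes. Stiff (1.5 N at its tip, more nearer the pivot); stays where it is left.
- lever_tip (a point): Centre of the cam lever's round end. The lever is a black bar 12 mm wide, 68 to 80 mm above the table (6 mm above the foot's top), so the sides of fingers that straddle the foot meet it. Tip 147 mm from the pivot: open at about x 121, y -30, closed at x 139, y +40 mm in the stand's frame.
- figurine: Bystander: white glazed figurine, 36 mm across, 58 mm tall, beside the board on its +y side; origin at its underside.
- jar: Bystander: glass jar, 56 mm across, 65 mm tall, beside the board on its +y side; origin at its underside.
- carton: Bystander: cardboard box 90 x 60 x 45 mm, beside the board on its -y side; origin at its underside.

How it is judged (in metres and radians):
On the way, in this order (a step that is already met when the one before it is completed fails the run):
1. the fingers hold the foot at the pointer (within 5 mm) while the lever is still open (x of foot in the frame of pointer between -0.005 and 0.005 m and contact force between the fingers and foot above 1 N and value of joint lever below 0.25 rad), for 0.2 s.
2. the lever is closed with the foot still held at the pointer (x of foot in the frame of pointer between -0.005 and 0.005 m and contact force between the fingers and foot above 1 N and value of joint lever above 0.43 rad), for 0.2 s.
At the end, for the whole second after the job is handed in: The foot's middle is within 5 mm of the pointer along the leg, the fingers hold it there (contact force over 1 N; nothing else resists the spring), the lever is closed (over 0.43 of 0.5 rad) and at rest, and figurine, jar and carton stand within 20 mm of their places (all of step 2 and velocity of joint lever below 0.05 rad/s and distance of each of figurine, jar, carton from where it was at the start of the episode below 0.02 m); the arm keeps its last pose, push and grip.
It fails at once if the lever is pushed towards closed while the foot is away from the pointer (more than 10 mm) (value of joint lever above 0.25 rad and not (x of foot in the frame of pointer between -0.01 and 0.01 m)).
It fails at once if a bystander is shifted or tipped (distance of any of figurine, jar, carton from where it was at the start of the episode above 0.02 m or angle between any of figurine, jar, carton's own z axis and vertical above 0.4 rad).
It also fails if it takes over 38 s, if anything falls off the work surface, if the arm or the gripper's body presses on something with over 40 N, if the wrist force passes 120 N, or if a joint passes its speed limit or range.

## Working session

There is one attempt and no reset: what is moved stays moved. The work goes in short steps, Python scripts to look and compute and a shell command to move; the robot and the scene stay as the last step left them, time stands still between calls to the robot, and variables do not carry over. Pictures are saved under pics/ and viewed, at most 10 in all, crops included, and the job is handed in when it is done.

```bash
mkdir -p pics; ls; python3 - <<'E'
from workcell import bot
import cv2, json, numpy as np
for n in ("top","side"):
    im=bot.camera(n); cv2.imwrite(f"pics/{n}0.png",im[:,:,::-1])
    c=bot.calibration(n); print(n,c["vfov"],c["cx"],c["cy"]); print(np.round(c["camera_from_world"],4).tolist())
o=bot.get_obs(); print(o)
E
```

```text
pics
top 44.58185917833626 253.18749474108688 197.1090815053819
[[-0.1439, -0.9896, 0.0, 0.1217], [-0.9685, 0.1408, -0.2052, 0.6203], [0.2031, -0.0295, -0.9787, 1.0047], [0.0, 0.0, 0.0, 1.0]]
side 48.64534280800381 253.92396743185842 185.28576150371322
[[-0.8008, -0.5984, 0.0248, 0.531], [-0.3818, 0.4781, -0.791, 0.2705], [0.4614, -0.6429, -0.6114, 0.6471], [0.0, 0.0, 0.0, 1.0]]
{'time': 0.1, 'q': array([-7.67205598e+01,  5.00676373e+00,  1.00407075e+01,  9.50970260e+01,
       -1.57794432e-04,  9.00014753e+01]), 'qd': array([-0.00039804, -0.07095953,  0.07595711, -0.07798247,  0.05129191,
       -0.04276053]), 'joint_efforts': array([-7.48788425e-04, -5.21562481e+01,  4.65653408e+01,  1.61125639e-02,
       -4.98947418e-05, -4.21252622e-06]), 'ee_pos': array([ 0.12628526, -0.53508563,  0.19778068]), 'tcp_rot': array([-1.79936918e+02,  1.59418578e-04,  1.32779651e+01]), 'wrist_force': array([0.01819906, 0.05523755, 0.23750978]), 'torque': array([-0.070288  , -0.0196791 , -0.01123973]), 'grasp_force': 0.0, 'opening': 0.08585414683879704}
```

View pics/top0.png

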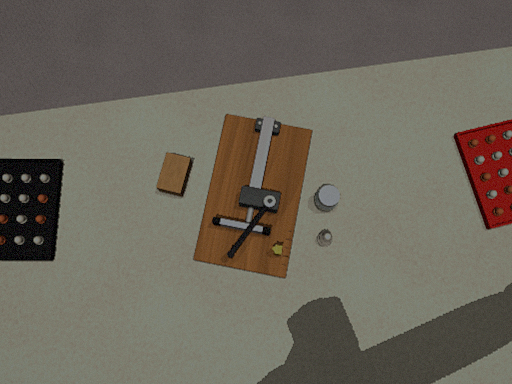

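View pics/side0.png

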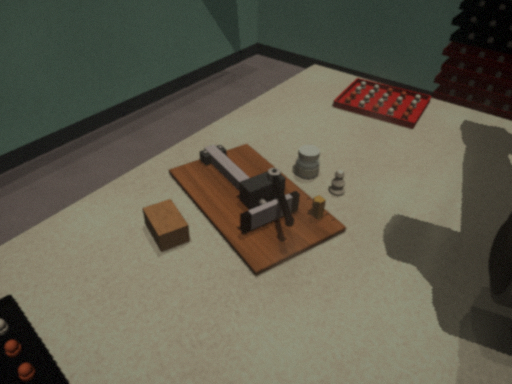

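The top view shows the board with corners near (228,115), (312,129), (286,276) and (195,261). The foot runs from (216,220) to (267,231), the lever from its pivot at (270,202) to its tip at (232,254), and the brass pointer is near (279,247). The stand's x points down the picture, and the carton is on the left (-y).

```bash
cat > h.py <<'E'
import numpy as np, cv2
from workcell import bot
def ray(cal,uv,z,shape=(384,512)):
    f=shape[0]/2/np.tan(np.radians(cal["vfov"]/2)); T=np.array(cal["camera_from_world"])
    d=np.array([(uv[0]-cal["cx"])/f,(uv[1]-cal["cy"])/f,1.]); R=T[:3,:3]; c=-R.T@T[:3,3]; w=R.T@d
    return c+w*(z-c[2])/w[2]
E
python3 - <<'E'
from h import *
im=cv2.imread("pics/top0.png"); c=bot.calibration("top")
hsv=cv2.cvtColor(im,cv2.COLOR_BGR2HSV)
m=cv2.inRange(hsv,(3,110,50),(16,255,255)); m[:,:195]=0; m[:,330:]=0; m[:100]=0;m[290:]=0
m=cv2.morphologyEx(m,cv2.MORPH_OPEN,np.ones((3,3)))
cnt=max(cv2.findContours(m,0,1)[0],key=cv2.contourArea); 
h=cv2.convexHull(np.vstack([cnt]))
for e in range(1,40):
    a=cv2.approxPolyDP(h,e/2,True)
    if len(a)==4: break
P=np.array([ray(c,p[0],.014)[:2] for p in a]); print(a[:,0].tolist(),np.round(P,4).tolist(),np.round(np.linalg.norm(P-np.roll(P,-1,0),axis=1),4))
k=np.mean([ray(c,p,.014) for p in a[:,0]],0);print("centre",k)
# pointer
y=cv2.inRange(hsv,(20,120,60),(35,255,255)); ys,xs=np.nonzero(y[200:290,255:300]); print("brass",len(xs),xs.min()+255,xs.max()+255,ys.min()+200,ys.max()+200)
cv2.imwrite("pics/crop.png",cv2.resize(im[180:285,185:300],None,fx=5.5,fy=5.5,interpolation=cv2.INTER_CUBIC))
E
```

```text
[[226, 115], [311, 130], [284, 277], [195, 259]] [[0.8577, 0.0665], [0.7886, -0.1358], [0.4449, -0.0136], [0.5156, 0.1849]] [0.2137 0.3647 0.2107 0.362 ]
centre [0.65170103 0.02548718 0.014     ]
brass 80 272 282 244 254
```

View pics/crop.png

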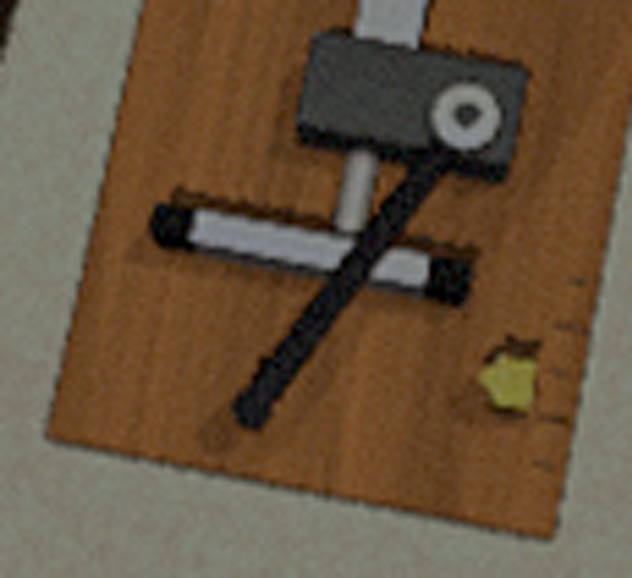

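The crop shows the foot's top from crop (158,222) to (465,278), the lever tip at (252,408), its pivot at (467,115), and the brass pointer's nose at (480,378) with its body around (515,382).

```bash
python3 - <<'E'
from h import *
c=bot.calibration("top")
th=np.arctan2(.1184+.1222,-.3421-.3437); ex=np.array([np.cos(th),np.sin(th)]); ey=np.array([-ex[1],ex[0]])
ctr=np.array([.6517,.0255]); O=ctr+.035*ex   # board centre is at x=-35
print("yaw",np.degrees(th),"origin",O)
for n,p,z in [("footL",(158,222),.062),("footR",(465,278),.062),("pivot",(467,115),.085),("tip",(252,408),.08),("nose",(480,378),.06),("brass",(515,382),.06),("blkTL",(312,38),.064),("blkTR",(527,68),.064)]:
    w=ray(c,(p[0]/5.5+185-.4,p[1]/5.5+180-.4),z)[:2]; d=w-O; print(n,np.round(w,4),"stand mm",np.round([d@ex*1e3,d@ey*1e3],1))
for y in (-60,23):
    print(y, O+.055*ex+y/1e3*ey)
E
```

```text
yaw 160.66754058051887 origin [0.61867353 0.03708672]
footL [0.5925 0.128 ] stand mm [ 54.8 -77.1]
footR [0.5513 0.0065] stand mm [53.4 51.2]
pivot [ 0.6141 -0.0032] stand mm [-9.  39.5]
tip [0.5096 0.0993] stand mm [123.5 -22.6]
nose [0.5102 0.0065] stand mm [92.3 64.8]
brass [ 0.5065 -0.0074] stand mm [91.1 79.1]
blkTL [0.6599 0.0545] stand mm [-33.1 -30.1]
blkTR [ 0.6343 -0.0322] stand mm [-37.7  60.2]
-60 [0.58663772 0.11191123]
23 [0.55916065 0.0335913 ]
```

```bash
python3 -m crank '[{"gripper":60,"travel":[0,0,0],"twist":[0,0,-0.167]},{"gripper":60,"travel":[0,0,0],"twist":[0,0,-0.167]},{"gripper":60,"travel":[0,0,0],"twist":[0,0,-0.167]},{"gripper":60,"travel":[0,0,0],"twist":[0,0,-0.167]},{"gripper":60,"travel":[0,0,0],"twist":[0,0,-0.167]},{"gripper":60,"travel":[0,0,0],"twist":[0,0,-0.167]},{"gripper":60,"travel":[58,17,0],"twist":[0,0,0]},{"gripper":60,"travel":[58,17,0],"twist":[0,0,0]},{"gripper":60,"travel":[58,17,0],"twist":[0,0,0]},{"gripper":60,"travel":[58,17,0],"twist":[0,0,0]},{"gripper":60,"travel":[58,17,0],"twist":[0,0,0]},{"gripper":60,"travel":[58,17,0],"twist":[0,0,0]}]' 30; python3 -m crank '[{"gripper":60,"travel":[58,17,0],"twist":[0,0,0]},{"gripper":60,"travel":[58,17,0],"twist":[0,0,0]},{"gripper":60,"travel":[58,17,0],"twist":[0,0,0]},{"gripper":60,"travel":[58,17,0],"twist":[0,0,0]},{"gripper":60,"travel":[58,17,0],"twist":[0,0,0]},{"gripper":60,"travel":[58,17,0],"twist":[0,0,0]},{"gripper":60,"travel":[58,17,0],"twist":[0,0,0]},{"gripper":60,"travel":[0,0,0],"twist":[0,0,0]},{"gripper":60,"travel":[0,0,0],"twist":[0,0,0]}]'
```

```text
time: 1.6
ee_pos: [0.3383, -0.2388, 0.1982]
tcp_rot: [180.0, 0.0, 70.7]
wrist_force: [0.9, -0.7, 0.1]
opening: 0.0595
grasp_force: 0.0
time: 2.72
ee_pos: [0.5839, 0.1032, 0.1977]
tcp_rot: [-179.9, 0.1, 70.7]
wrist_force: [-0.4, 0.0, -0.1]
opening: 0.0597
grasp_force: 0.0
```

```bash
python3 - <<'E'
from h import *
c=bot.calibration("wrist"); im=bot.camera("wrist"); cv2.imwrite("pics/w1.png",im[:,:,::-1])
import json; json.dump({k:np.array(v).tolist() for k,v in c.items()},open("w1.json","w")); print(c)
E
```

```text
{'vfov': 65.70646984690485, 'cx': 251.18356999620974, 'cy': 189.39755329965237, 'camera_from_world': array([[ 0.94443243, -0.32870363, -0.00114639, -0.51734016],
       [-0.31372512, -0.90242602,  0.29530293,  0.23902611],
       [-0.09810167, -0.27853401, -0.95540299,  0.4647439 ],
       [ 0.        ,  0.        ,  0.        ,  1.        ]])}
```

View pics/w1.png

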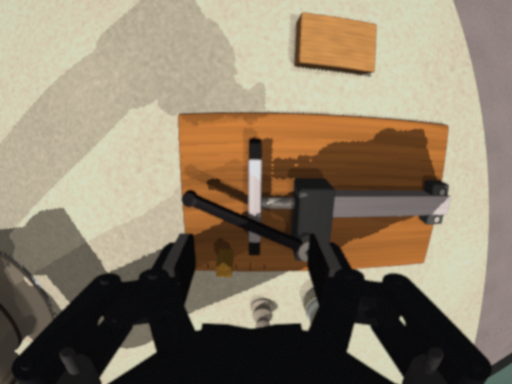

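The wrist view shows the foot as a vertical bar from (255,140) to (254,254). The lever tip is at (190,199), the pivot at (305,247), and the pointer's nose at (224,239) with its body near (224,262).

```bash
cat >> h.py <<'E'
def wray(cal,uv,z):
    f=192/np.tan(np.radians(cal["vfov"]/2)); T=np.array(cal["camera_from_world"])
    a=np.array([uv[0]-cal["cx"],uv[1]-cal["cy"]]); r=np.hypot(*a)+1e-9; t=r/f
    d=np.r_[a/r*np.sin(t),np.cos(t)]; R=T[:3,:3]; c=-R.T@T[:3,3]; w=R.T@d
    return c+w*(z-c[2])/w[2]
E
python3 - <<'E'
from h import *
import json
c=json.load(open("w1.json")); th=np.radians(160.67); ex=np.array([np.cos(th),np.sin(th)]); ey=np.array([-ex[1],ex[0]]); O=np.array([.61867,.03709])
im=cv2.imread("pics/w1.png"); hsv=cv2.cvtColor(im,cv2.COLOR_BGR2HSV)
m=cv2.inRange(hsv,(0,0,150),(180,60,255)); m[:,:240]=0;m[:,268:]=0;m[:155]=0;m[235:]=0
# white sleeve of the foot
for r in (165,175,185,195): x=np.nonzero(m[r])[0]; print(r,x.min() if len(x) else None,x.max() if len(x) else None)
y=cv2.inRange(hsv,(18,130,50),(32,255,255)); y[:225]=0;y[280:]=0;y[:,:205]=0;y[:,245:]=0
for r in range(232,278,4): x=np.nonzero(y[r])[0]; print(r,x.min() if len(x) else None,x.max() if len(x) else None)
for n,p,z in [("footA",(255,140),.062),("footm",(254.5,190),.062),("footB",(254,254),.062),("tip",(190,199),.08),("nose",(224,239),.06),("piv",(305,247),.085),("bodyend",(224,272),.06)]:
    w=wray(c,p,z)[:2]; d=w-O; print(n,np.round(w,4),np.round([d@ex*1e3,d@ey*1e3],1))
cv2.imwrite("pics/w1c.png",cv2.resize(im[130:280,170:320],None,fx=4,fy=4,interpolation=cv2.INTER_CUBIC))
E
```

```text
165 248 260
175 249 260
185 249 260
195 249 259
232 None None
236 None None
240 None None
244 None None
248 None None
252 219 232
256 219 232
260 218 231
264 218 231
268 216 231
272 217 230
276 228 230
footA [0.5989 0.1344] [ 50.9 -85.3]
footm [0.5805 0.0826] [ 51.1 -30.3]
footB [0.5539 0.0072] [51.2 49.7]
tip [0.5145 0.1009] [119.4 -25.8]
nose [0.5268 0.0367] [86.6 30.8]
piv [0.6139 0.0087] [-4.9 28.4]
bodyend [ 0.5098 -0.0066] [88.3 77.3]
```

View pics/w1c.png

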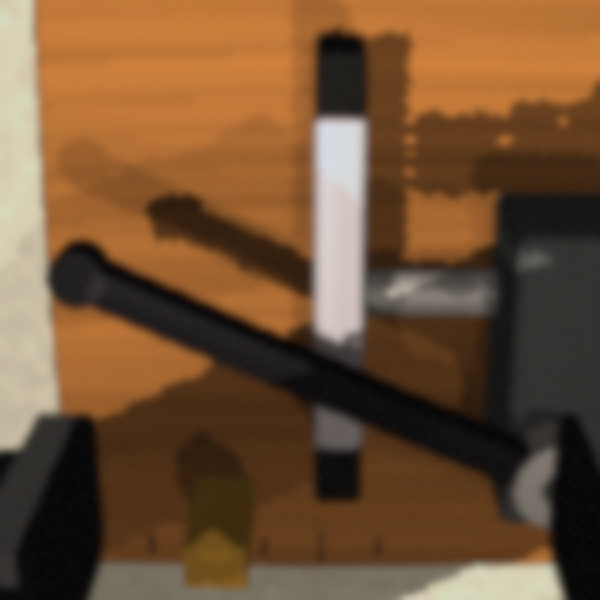

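The yellow pentagon in the crop is the pointer's top face, with its nose at wrist pixel (224,262). What I first took for the nose is shadow. The pointer comes out about 37 mm beyond the foot in both views. Next I go down at y ≈ -62 and grip.

```bash
python3 -m crank '[{"gripper":60,"travel":[10,2,40],"twist":[0,0,0]},{"gripper":60,"travel":[0,0,40],"twist":[0,0,0]},{"gripper":60,"travel":[0,0,40],"twist":[0,0,0]},{"gripper":60,"travel":[0,0,40],"twist":[0,0,0]},{"gripper":60,"travel":[0,0,0],"twist":[0,0,0]},{"gripper":0,"travel":[0,0,0],"twist":[0,0,0]},{"gripper":0,"travel":[0,0,0],"twist":[0,0,0]},{"gripper":0,"travel":[0,0,0],"twist":[0,0,0]},{"gripper":0,"travel":[0,0,0],"twist":[0,0,0]},{"gripper":0,"travel":[0,0,0],"twist":[0,0,0]}]' 40
```

```text
time: 4.03
ee_pos: [0.5895, 0.1121, 0.0385]
tcp_rot: [180.0, -0.0, 70.7]
wrist_force: [0.2, -0.3, -0.7]
opening: -0.0002
grasp_force: 0.0
```

```bash
python3 - <<'E'
from h import *
a=bot.camera("side")[130:280,170:360]; b=bot.camera("wrist")[100:290,130:380]; 
cv2.imwrite("pics/m1.png",np.hstack([cv2.resize(a[:,:,::-1],(480,380),interpolation=cv2.INTER_CUBIC)[:,:300],cv2.resize(b[:,:,::-1],(500,380),interpolation=cv2.INTER_CUBIC)]))
E
```

```text
(no output)
```

View pics/m1.png

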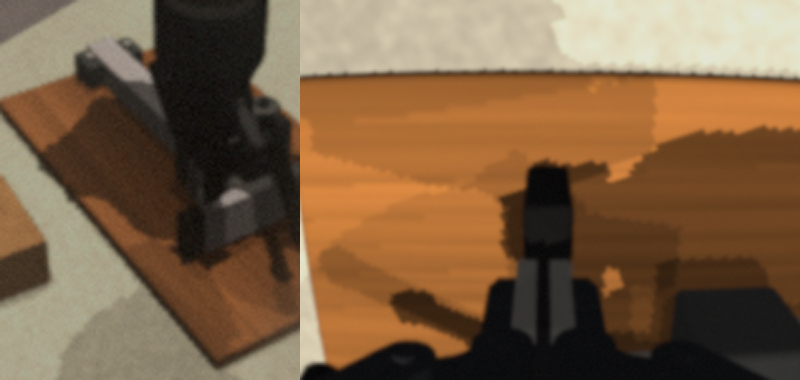

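```bash
python3 - <<'E'
from h import *
c=bot.calibration("wrist"); o=bot.get_obs(); T=np.array(c["camera_from_world"]); print("cam",-T[:3,:3].T@T[:3,3], o["ee_pos"],o["q"],o["opening"],o["grasp_force"])
th=np.radians(160.67); ex=np.array([np.cos(th),np.sin(th)]); ey=np.array([-ex[1],ex[0]]); O=np.array([.61867,.03709])
def proj(p):
    v=T[:3,:3]@p+T[:3,3]; t=np.arccos(v[2]/np.linalg.norm(v)); a=v[:2]/np.linalg.norm(v[:2]); f=192/np.tan(np.radians(c["vfov"]/2)); return np.round(a*t*f+[c["cx"],c["cy"]],1)
print("tcp px",proj(o["ee_pos"]), "grasp", proj(o["ee_pos"]+[0,0,.019]))
for y in (-80,-50,-20): print(y,proj(np.r_[O+.0525*ex+y/1e3*ey,.062]))
for z in (.02,.04,.062): print(z,[np.round((np.array(wray(c,p,z))[:2]-O)@np.array([ex,ey]).T*1e3,1) for p in ((252,183),(252,229))])
im=cv2.cvtColor(bot.camera("wrist"),cv2.COLOR_RGB2BGR); cv2.imwrite("pics/w2.png",im)
cv2.imwrite("pics/w2c.png",cv2.resize(np.clip(im[165:300,190:325].astype(float)*2.2,0,255).astype(np.uint8),None,fx=4.4,fy=4.4,interpolation=cv2.INTER_CUBIC))
E
```

```text
cam [0.61449089 0.18384921 0.21349462] [0.58942898 0.11205184 0.0384136 ] [ 1.07628952e+01  1.16449300e+01 -1.64428368e-01  7.81928159e+01
  1.38232338e-03  1.20066094e+02] -0.0005671148532201697 0.0
tcp px [251.2 222.3] grasp [251.2 235.3]
-80 [251.  207.7]
-50 [251.  255.7]
-20 [250.9 296.2]
0.02 [array([ 51.9, -82. ]), array([ 51.8, -47.9])]
0.04 [array([ 51.9, -87.7]), array([ 51.9, -57.1])]
0.062 [array([ 52., -94.]), array([ 51.9, -67.2])]
```

View pics/w2c.png

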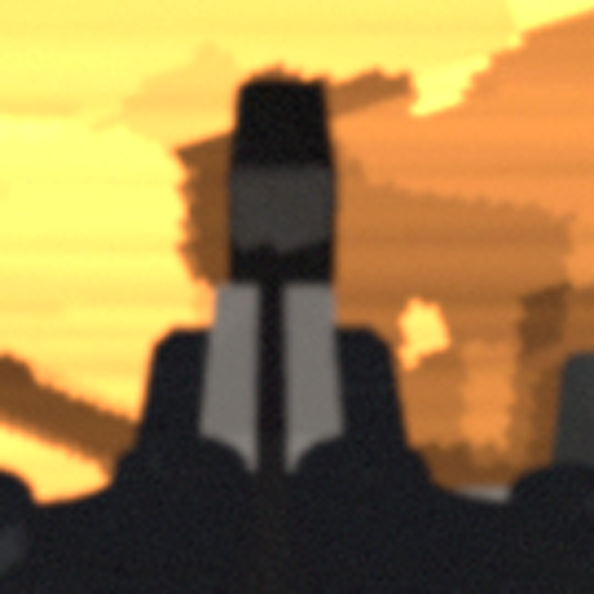

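The zoom shows the fingers shut (opening 0, light pads at rows 229-265) in line with the foot bar and not spread by it. Before moving I'll check the side and top views, brightened.

```bash
python3 - <<'E'
from h import *
f=lambda im,s: np.clip(255*(cv2.resize(im[:,:,::-1],s,interpolation=cv2.INTER_CUBIC)/255.)**.5,0,255)
a=bot.camera("side")[120:270,190:340]; b=bot.camera("top")[180:290,190:300]
cv2.imwrite("pics/m2.png",np.hstack([f(a,(400,400)),f(b,(400,400))]))
E
```

```text
[ WARN:0@3.759] global loadsave.cpp:1063 imwrite_ Unsupported depth image for selected encoder is fallbacked to CV_8U.
```

View pics/m2.png

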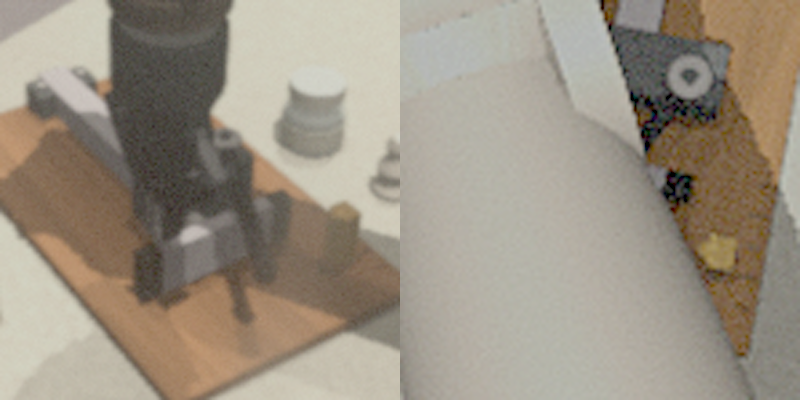

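The side view shows the foot's outer face uncovered, so no finger is in front of it, yet from the wrist camera the fingers line up with the bar. I'll reopen slightly and log the readings to see what the fingers actually touch.

```bash
for i in 1; do python3 -m crank '[{"gripper":40,"travel":[0,0,0],"twist":[0,0,0]},{"gripper":40,"travel":[0,0,0],"twist":[0,0,0]},{"gripper":40,"travel":[0,0,0],"twist":[0,0,0]}]' 40; python3 -m crank '[{"gripper":12,"travel":[0,0,0],"twist":[0,0,0]},{"gripper":12,"travel":[0,0,0],"twist":[0,0,0]}]' 40; done; python3 - <<'E'
from h import *
f=lambda im,s: np.clip(255*(cv2.resize(im[:,:,::-1],s,interpolation=cv2.INTER_CUBIC)/255.)**.5,0,255).astype(np.uint8)
o=bot.get_obs(); print(o["opening"],o["grasp_force"],o["wrist_force"])
a=bot.camera("side")[150:250,200:320]; b=bot.camera("wrist")[165:300,180:330]
cv2.imwrite("pics/m3.png",np.hstack([f(a,(400,360)),f(b,(400,360))]))
E
```

```text
time: 4.65
ee_pos: [0.5894, 0.112, 0.0384]
tcp_rot: [180.0, -0.0, 70.7]
wrist_force: [0.3, -0.5, -0.2]
opening: 0.0404
grasp_force: 0.0
time: 4.9
ee_pos: [0.5894, 0.112, 0.0384]
tcp_rot: [-180.0, -0.0, 70.7]
wrist_force: [-0.5, -0.5, -0.2]
opening: 0.0122
grasp_force: 0.0
0.012247330823287265 0.0 [-0.53520651 -0.50310271 -0.18673615]
```

View pics/m3.png

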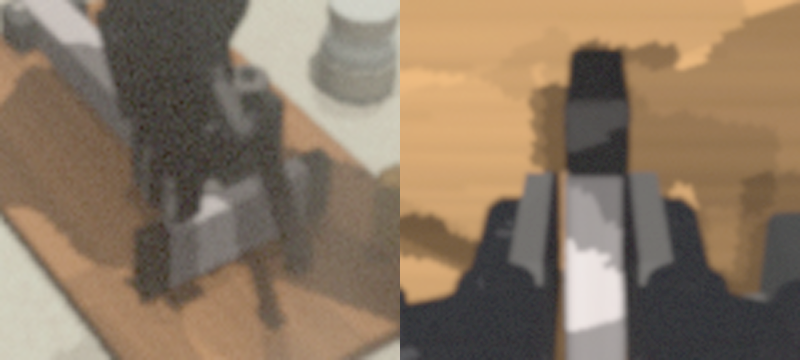

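The picture shows that the fingertips (row 229) are nearer the camera than the foot's top. A 12 mm gap spans about 26 px, while the 14 mm foot spans about 23 px, so the tips are still above the foot. The real tips are therefore higher than the TCP reading suggests, and I'll go lower while watching the force.

```bash
python3 -m crank '[{"gripper":40,"travel":[0,0,0],"twist":[0,0,0]},{"gripper":40,"travel":[0,0,0],"twist":[0,0,0]},{"gripper":40,"travel":[0,0,7],"twist":[0,0,0]},{"gripper":40,"travel":[0,0,7],"twist":[0,0,0]},{"gripper":40,"travel":[0,0,4],"twist":[0,0,0]},{"gripper":40,"travel":[0,0,0],"twist":[0,0,0]},{"gripper":8,"travel":[0,0,0],"twist":[0,0,0]},{"gripper":8,"travel":[0,0,0],"twist":[0,0,0]},{"gripper":8,"travel":[0,0,0],"twist":[0,0,0]}]' 40; python3 - <<'E'
from h import *
o=bot.get_obs(); print(o["opening"],o["grasp_force"],o["wrist_force"])
c=bot.calibration("wrist"); im=bot.camera("wrist")
T=np.array(c["camera_from_world"])
print("tcp in cam",np.round(T[:3,:3]@o["ee_pos"]+T[:3,3],4),"cam z",(-T[:3,:3].T@T[:3,3])[2])
g=cv2.cvtColor(im,cv2.COLOR_RGB2GRAY)
for r in (225,228,231,234,240,250): print(r,g[r,222:284:2].tolist())
E
```

```text
time: 6.12
ee_pos: [0.5901, 0.1118, 0.0208]
tcp_rot: [179.9, -0.0, 70.7]
wrist_force: [4.0, -1.9, 0.8]
opening: 0.0125
grasp_force: 42.0
0.012458863043529937 41.96831479668617 [ 4.00272054 -1.92451824  0.84165062]
tcp in cam [-0.      0.0211  0.1898] cam z 0.19600654952017377
225 [63, 63, 63, 63, 56, 42, 42, 40, 30, 26, 26, 27, 27, 25, 21, 16, 15, 23, 25, 23, 19, 22, 53, 63, 63, 63, 63, 63, 64, 63, 63]
228 [60, 61, 60, 57, 46, 42, 41, 38, 27, 25, 26, 27, 25, 17, 10, 9, 10, 11, 12, 10, 10, 19, 48, 59, 60, 60, 60, 59, 60, 59, 59]
231 [59, 58, 57, 54, 53, 54, 53, 30, 17, 23, 22, 20, 15, 11, 9, 10, 11, 10, 11, 10, 8, 10, 26, 50, 52, 52, 52, 56, 61, 61, 61]
234 [63, 61, 56, 54, 55, 54, 52, 28, 12, 11, 11, 11, 11, 12, 10, 11, 10, 10, 11, 10, 10, 9, 22, 46, 51, 52, 51, 54, 61, 63, 62]
240 [23, 37, 54, 54, 54, 53, 44, 16, 10, 9, 10, 10, 11, 9, 10, 11, 9, 10, 9, 10, 11, 10, 15, 39, 51, 51, 51, 51, 39, 18, 14]
250 [31, 50, 52, 51, 52, 51, 28, 11, 22, 56, 64, 67, 66, 65, 64, 64, 64, 64, 65, 65, 59, 28, 12, 24, 48, 51, 52, 52, 51, 37, 15]
```

The grip is real now: 42 N, with about 4.4 N of spring load on the wrist. I'll take a deeper bite (8 mm more, still above the leg), regrip, then pull 37 mm (tool -y).

```bash
python3 -m crank '[{"gripper":24,"travel":[0,0,0],"twist":[0,0,0]},{"gripper":24,"travel":[0,0,4],"twist":[0,0,0]},{"gripper":24,"travel":[0,0,4],"twist":[0,0,0]},{"gripper":8,"travel":[0,0,0],"twist":[0,0,0]},{"gripper":8,"travel":[0,0,0],"twist":[0,0,0]},{"gripper":8,"travel":[0,0,0],"twist":[0,0,0]}]' 40;python3 -m crank '[{"gripper":8,"travel":[0,-5,0],"twist":[0,0,0]},{"gripper":8,"travel":[0,-6,0],"twist":[0,0,0]},{"gripper":8,"travel":[0,-7,0],"twist":[0,0,0]},{"gripper":8,"travel":[0,-7,0],"twist":[0,0,0]},{"gripper":8,"travel":[0,-7,0],"twist":[0,0,0]},{"gripper":8,"travel":[0,-5,0],"twist":[0,0,0]},{"gripper":8,"travel":[0,0,0],"twist":[0,0,0]},{"gripper":8,"travel":[0,0,0],"twist":[0,0,0]}]'; python3 - <<'E'
from h import *
c=bot.calibration("wrist"); im=bot.camera("wrist"); cv2.imwrite("pics/w4.png",im[:,:,::-1]); t=bot.camera("top"); cv2.imwrite("pics/t4.png",t[:,:,::-1])
hsv=cv2.cvtColor(im,cv2.COLOR_RGB2HSV)
y=cv2.inRange(hsv,(18,120,40),(33,255,255)); n,l,s,_=cv2.connectedComponentsWithStats(y); print([x.tolist() for x in s[1:] if x[4]>60], c["cx"])
hsv=cv2.cvtColor(t,cv2.COLOR_RGB2HSV)
y=cv2.inRange(hsv,(20,120,60),(35,255,255)); print(len(np.nonzero(y[200:290,255:300])[0]))
E
```

```text
time: 6.92
ee_pos: [0.5892, 0.1118, 0.0116]
tcp_rot: [-180.0, 0.0, 70.7]
wrist_force: [3.3, -0.8, -9.9]
opening: 0.0128
grasp_force: 42.5
time: 7.92
ee_pos: [0.554, 0.1243, 0.0117]
tcp_rot: [-179.9, 0.0, 70.7]
wrist_force: [5.2, 1.1, -17.6]
opening: 0.0125
grasp_force: 41.5
[] 251.18356999620974
25
```

```bash
python3 - <<'E'
from h import *
f=lambda im,s: np.clip(255*(cv2.resize(im,s,interpolation=cv2.INTER_CUBIC)/255.)**.5,0,255).astype(np.uint8)
s=bot.camera("side")[:,:,::-1]; cv2.imwrite("pics/s4.png",s); t=cv2.imread("pics/t4.png"); w=cv2.imread("pics/w4.png")
cv2.imwrite("pics/m4.png",np.hstack([f(s[165:265,235:345],(440,400)),np.vstack([f(t[200:280,230:310],(250,250)),f(w[150:300,175:325],(250,150))])]))
E
```

```text
(no output)
```

View pics/m4.png

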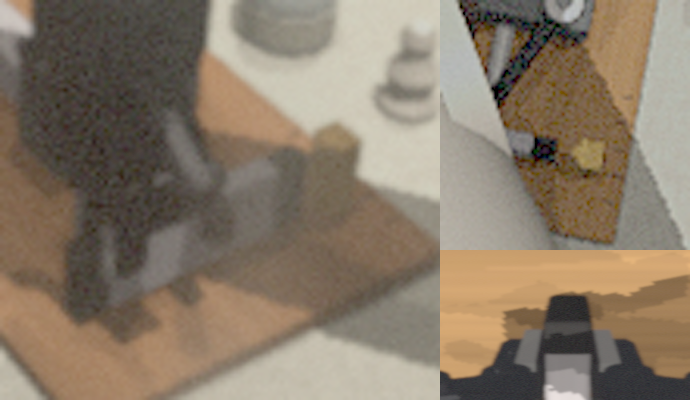

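In the top crop the foot's end cap (545,149) and the nose (573,154) lie on the foot's own slope, so they look aligned. I'll check it with intensity profiles along the leg, before against now.

```bash
python3 - <<'E'
from h import *
c=bot.calibration("top"); th=np.radians(160.67); ex=np.array([np.cos(th),np.sin(th)]); ey=np.array([-ex[1],ex[0]]); O=np.array([.61867,.03709])
T=np.array(c["camera_from_world"]); f=192/np.tan(np.radians(c["vfov"]/2))
def rect(im,xs,ys,z):
    X,Y=np.meshgrid(xs,ys); P=O+X[...,None]*ex/1e3+Y[...,None]*ey/1e3; P=np.dstack([P,np.full(X.shape,z)])@T[:3,:3].T+T[:3,3]
    return cv2.remap(im,(P[...,0]/P[...,2]*f+c["cx"]).astype(np.float32),(P[...,1]/P[...,2]*f+c["cy"]).astype(np.float32),cv2.INTER_LINEAR)
a=cv2.imread("pics/top0.png"); b=cv2.imread("pics/t4.png"); xs=np.arange(36,116,2.); 
def pr(n,im,y0,y1,z): p=rect(im,xs,np.arange(y0,y1,1.),z).mean(0); print(n,[f"{int(x)}:{int(v[0])}/{int(v[2])}" for x,v in zip(xs,p)])
pr("foot0 white",a,-58,-44,.062); pr("foot0 cap",a,44,52,.062); pr("foot4 cap",b,44,52,.062)
pr("brass0",a,70,78,.06); pr("brass0 nose",a,63,67,.06); pr("brass4",b,70,78,.06)
E
```

```text
foot0 white ['36:38/114', '38:35/106', '40:24/81', '42:9/54', '44:14/55', '46:69/81', '48:119/117', '50:136/131', '52:135/128', '54:137/127', '56:142/129', '58:132/123', '60:86/87', '62:44/47', '64:40/57', '66:32/75', '68:28/88', '70:32/93', '72:32/97', '74:38/107', '76:40/112', '78:38/111', '80:38/110', '82:36/110', '84:39/111', '86:38/110', '88:40/111', '90:41/112', '92:40/111', '94:37/111', '96:38/111', '98:38/111', '100:40/111', '102:39/110', '104:40/111', '106:37/110', '108:38/110', '110:38/110', '112:39/111', '114:39/110']
foot0 cap ['36:33/99', '38:27/92', '40:25/74', '42:10/51', '44:11/48', '46:11/38', '48:15/22', '50:15/14', '52:12/16', '54:10/10', '56:15/11', '58:15/16', '60:11/9', '62:6/4', '64:9/19', '66:18/55', '68:32/83', '70:32/91', '72:35/98', '74:32/99', '76:33/100', '78:33/99', '80:33/99', '82:34/99', '84:32/99', '86:35/101', '88:36/101', '90:34/99', '92:35/101', '94:35/101', '96:36/101', '98:34/100', '100:36/101', '102:35/100', '104:37/101', '106:36/101', '108:37/101', '110:35/100', '112:33/100', '114:35/101']
foot4 cap ['36:17/54', '38:16/54', '40:17/56', '42:21/5
[... 1277 characters left out ...]
'84:23/77', '86:28/89', '88:37/107', '90:42/116', '92:43/112', '94:36/99', '96:27/86', '98:25/86', '100:29/91', '102:32/91', '104:32/91', '106:27/89', '108:24/89', '110:23/87', '112:34/97', '114:35/107']
brass4 ['36:17/58', '38:19/58', '40:20/60', '42:13/59', '44:13/60', '46:13/59', '48:20/60', '50:16/58', '52:14/58', '54:16/59', '56:20/62', '58:19/61', '60:20/61', '62:18/60', '64:14/60', '66:20/62', '68:23/63', '70:20/60', '72:12/59', '74:19/62', '76:24/63', '78:21/60', '80:18/66', '82:24/82', '84:28/94', '86:30/97', '88:34/104', '90:35/104', '92:34/98', '94:32/99', '96:30/100', '98:29/95', '100:25/78', '102:16/50', '104:10/32', '106:9/35', '108:9/37', '110:15/50', '112:21/60', '114:17/62']
```

The profiles put the foot's start at about 53.5-54.5 mm and the pointer at about 91 mm. The foot has moved about 37.5 mm, so it is within roughly 1 mm of the mark. Next I loosen slightly, lift 2 mm to clear the leg, and slide along the foot (tool -x).

```bash
python3 -m crank '[{"gripper":15,"travel":[0,0,0],"twist":[0,0,0]},{"gripper":15,"travel":[0,0,-2],"twist":[0,0,0]},{"gripper":15,"travel":[0,0,0],"twist":[0,0,0]},{"gripper":15,"travel":[-3,0,0],"twist":[0,0,0]},{"gripper":15,"travel":[-3,0,0],"twist":[0,0,0]},{"gripper":15,"travel":[-3,0,0],"twist":[0,0,0]},{"gripper":15,"travel":[0,0,0],"twist":[0,0,0]}]'
```

```text
time: 8.95
ee_pos: [0.5525, 0.116, 0.0154]
tcp_rot: [179.9, -0.1, 70.7]
wrist_force: [5.0, 0.6, 0.4]
opening: 0.0154
grasp_force: 2.5
```

```bash
python3 -m crank '[{"gripper":15,"travel":[-5,-1,0],"twist":[0,0,0]},{"gripper":15,"travel":[-5,-0.5,0],"twist":[0,0,0]},{"gripper":15,"travel":[-5,0,0],"twist":[0,0,0]},{"gripper":15,"travel":[-5,0,0],"twist":[0,0,0]},{"gripper":15,"travel":[-5,0,0],"twist":[0,0,0]},{"gripper":15,"travel":[-5,0,0],"twist":[0,0,0]},{"gripper":15,"travel":[0,0,0],"twist":[0,0,0]}]'
```

```text
time: 9.82
ee_pos: [0.541, 0.0883, 0.0154]
tcp_rot: [179.9, -0.1, 70.7]
wrist_force: [4.9, 0.8, 0.1]
opening: 0.0151
grasp_force: 2.8
```

```bash
python3 -m crank '[{"gripper":15,"travel":[-5,0,0],"twist":[0,0,0]},{"gripper":15,"travel":[-5,0,0],"twist":[0,0,0]},{"gripper":15,"travel":[-5,0,0],"twist":[0,0,0]},{"gripper":15,"travel":[-5,0,0],"twist":[0,0,0]},{"gripper":15,"travel":[-5,0,0],"twist":[0,0,0]},{"gripper":15,"travel":[-5,0,0],"twist":[0,0,0]},{"gripper":15,"travel":[-3,0,0],"twist":[0,0,0]},{"gripper":15,"travel":[0,0,0],"twist":[0,0,0]}]'; python3 -m crank '[{"gripper":15,"travel":[-2,0,0],"twist":[0,0,0]},{"gripper":15,"travel":[-2,0,0],"twist":[0,0,0]},{"gripper":15,"travel":[0,0,0],"twist":[0,0,0]}]'
```

```text
time: 10.82
ee_pos: [0.5301, 0.0574, 0.0154]
tcp_rot: [179.9, -0.1, 70.7]
wrist_force: [4.2, 2.2, 1.5]
opening: 0.0151
grasp_force: 2.9
time: 11.2
ee_pos: [0.5288, 0.0538, 0.0153]
tcp_rot: [179.9, -0.1, 70.7]
wrist_force: [5.1, 2.3, 0.8]
opening: 0.0149
grasp_force: 3.1
```

```bash
for i in 1; do python3 -m crank '[{"gripper":15,"travel":[-2,0,0],"twist":[0,0,0]},{"gripper":15,"travel":[-2,0,0],"twist":[0,0,0]},{"gripper":15,"travel":[0,0,0],"twist":[0,0,0]}]'; done; python3 -m crank '[{"gripper":15,"travel":[-2,0,0],"twist":[0,0,0]},{"gripper":15,"travel":[-1,0,0],"twist":[0,0,0]},{"gripper":15,"travel":[0,0,0],"twist":[0,0,0]}]'; python3 - <<'E'
from h import *
im=bot.camera("top"); cv2.imwrite("pics/t5.png",im[:,:,::-1])
E
```

```text
time: 11.58
ee_pos: [0.5275, 0.05, 0.0153]
tcp_rot: [179.9, -0.1, 70.7]
wrist_force: [5.0, 2.8, 0.1]
opening: 0.0148
grasp_force: 3.0
time: 11.95
ee_pos: [0.5265, 0.0473, 0.0153]
tcp_rot: [179.9, -0.2, 70.7]
wrist_force: [4.8, 3.3, 0.4]
opening: 0.0151
grasp_force: 4.0
```

```bash
for i in 1; do python3 -m crank '[{"gripper":15,"travel":[-1,0,0],"twist":[0,0,0]},{"gripper":15,"travel":[-1,0,0],"twist":[0,0,0]},{"gripper":15,"travel":[0,0,0],"twist":[0,0,0]}]'; done; python3 -m crank '[{"gripper":15,"travel":[-1,0,0],"twist":[0,0,0]},{"gripper":15,"travel":[-1,0,0],"twist":[0,0,0]},{"gripper":15,"travel":[0,0,0],"twist":[0,0,0]}]'
```

```text
time: 12.38
ee_pos: [0.5264, 0.0472, 0.0154]
tcp_rot: [179.9, -0.4, 70.8]
wrist_force: [8.5, 13.6, -2.3]
opening: 0.0147
grasp_force: 9.5
time: 12.75
ee_pos: [0.5264, 0.0471, 0.0154]
tcp_rot: [179.9, -0.6, 70.9]
wrist_force: [11.0, 23.1, -4.3]
opening: 0.0151
grasp_force: 14.8
```

The fingers have stopped at y ≈ 21 mm with about 25 N sideways, which is where the closed lever should be. I'll check the foot and lever numerically in the top view.

```bash
python3 - <<'E'
from h import *
c=bot.calibration("top"); th=np.radians(160.67); ex=np.array([np.cos(th),np.sin(th)]); ey=np.array([-ex[1],ex[0]]); O=np.array([.61867,.03709])
T=np.array(c["camera_from_world"]); f=192/np.tan(np.radians(c["vfov"]/2))
def rect(im,xs,ys,z):
    X,Y=np.meshgrid(xs,ys); P=O+X[...,None]*ex/1e3+Y[...,None]*ey/1e3; P=np.dstack([P,np.full(X.shape,z)])@T[:3,:3].T+T[:3,3]
    return cv2.remap(im,(P[...,0]/P[...,2]*f+c["cx"]).astype(np.float32),(P[...,1]/P[...,2]*f+c["cy"]).astype(np.float32),cv2.INTER_LINEAR)
b=bot.camera("top")[:,:,::-1].copy(); cv2.imwrite("pics/t6.png",b); a=cv2.imread("pics/t4.png"); xs=np.arange(70,116,2.)
for n,im in (("t4",a),("now",b)):
    for y0,y1 in ((46,50),(50,54)): p=rect(im,xs,np.arange(y0,y1,1.),.062).mean(0); print(n,y0,[f"{int(x)}:{int(v[2])}" for x,v in zip(xs,p)])
ys=np.arange(-10,70,3.)
for x in (30,45,60,110,130): p=rect(b,np.arange(x-2,x+2,1.),ys,.08).mean(1); print("lever",x,[f"{int(y)}:{int(v[2])}" for y,v in zip(ys,p)])
E
```

```text
t4 46 ['70:58', '72:55', '74:50', '76:55', '78:54', '80:53', '82:57', '84:48', '86:24', '88:6', '90:7', '92:4', '94:5', '96:5', '98:0', '100:3', '102:18', '104:27', '106:34', '108:41', '110:44', '112:44', '114:46']
t4 50 ['70:54', '72:57', '74:52', '76:57', '78:55', '80:55', '82:56', '84:48', '86:29', '88:13', '90:16', '92:10', '94:8', '96:10', '98:15', '100:9', '102:13', '104:32', '106:44', '108:44', '110:46', '112:45', '114:42']
now 46 ['70:125', '72:126', '74:124', '76:124', '78:123', '80:124', '82:126', '84:125', '86:123', '88:122', '90:125', '92:126', '94:124', '96:124', '98:124', '100:122', '102:125', '104:123', '106:124', '108:124', '110:124', '112:124', '114:125']
now 50 ['70:125', '72:126', '74:127', '76:123', '78:126', '80:124', '82:123', '84:124', '86:123', '88:124', '90:125', '92:127', '94:126', '96:125', '98:125', '100:125', '102:124', '104:122', '106:124', '108:125', '110:125', '112:126', '114:126']
lever 30 ['-10:124', '-7:124', '-4:126', '-1:127', '2:125', '5:126', '8:124', '11:124', '14:124', '17:126', '20:125', '23:125', '26:126', '29:123', '32:125', '35:125', '38:1
[... 509 characters left out ...]
26:109', '29:72', '32:75', '35:91', '38:114', '41:121', '44:125', '47:127', '50:125', '53:124', '56:126', '59:124', '62:125', '65:126', '68:124']
lever 110 ['-10:126', '-7:122', '-4:92', '-1:96', '2:129', '5:123', '8:123', '11:122', '14:120', '17:117', '20:119', '23:120', '26:123', '29:122', '32:123', '35:124', '38:124', '41:124', '44:125', '47:124', '50:125', '53:125', '56:124', '59:124', '62:124', '65:123', '68:124']
lever 130 ['-10:125', '-7:127', '-4:125', '-1:125', '2:127', '5:107', '8:78', '11:111', '14:115', '17:114', '20:117', '23:119', '26:119', '29:120', '32:122', '35:122', '38:122', '41:123', '44:124', '47:125', '50:126', '53:125', '56:124', '59:123', '62:124', '65:123', '68:124']
```

```bash
python3 - <<'E'
from h import *
th=np.radians(160.67); ex=np.array([np.cos(th),np.sin(th)]); ey=np.array([-ex[1],ex[0]]); O=np.array([.61867,.03709])
c=bot.calibration("wrist"); im=bot.camera("wrist"); o=bot.get_obs(); cv2.imwrite("pics/w6.png",im[:,:,::-1]); g=cv2.cvtColor(im,cv2.COLOR_RGB2GRAY)
T=np.array(c["camera_from_world"]); f=192/np.tan(np.radians(c["vfov"]/2))
def S(p): return (p[:2]-O)@np.array([ex,ey]).T*1e3
print("tcp",S(o["ee_pos"]))
for r in (110,130,150,170,190):
    d=np.diff(cv2.GaussianBlur(g,(3,3),0)[r,225:285].astype(int)); 
    e=[225+int(np.argmax(d)),226+int(np.argmin(d))]; print(r,e,[np.round(S(wray(c,(x+.5,r),.062)),1).tolist() for x in sorted(e)])
for r in (130,170): print(g[r,225:285:2].tolist())
cs=bot.calibration("side"); s=cv2.cvtColor(bot.camera("side"),cv2.COLOR_RGB2GRAY); s0=cv2.imread("pics/s4.png",0)
Ts=np.array(cs["camera_from_world"]); fs=192/np.tan(np.radians(cs["vfov"]/2))
def P(x,y,z):
    v=Ts[:3,:3]@np.r_[O+x/1e3*ex+y/1e3*ey,z]+Ts[:3,3]; return np.round([v[0]/v[2]*fs+cs["cx"],v[1]/v[2]*fs+cs["cy"]]).astype(int)
for n,(x,y) in {"closed":(139,40),"0.43":(-8+147*np.sin(np.pi/2),40-147*np.sin(.07)),"0.3":(-8+147*np.cos(.2),40-147*np.sin(.2)),"open":(121,-30)}.items():
    u,v=P(x,y,.08); print(n,u,v,"now",int(s[v-1:v+2,u-1:u+2].mean()),"before",int(s0[v-1:v+2,u-1:u+2].mean()))
u,v=P(139,40,.08); print(s[v-8:v+12:2,u-24:u+26:2])
E
```

```text
tcp [90.3832429  21.11726594]
110 [238, 268] [[96.2, -50.4], [83.3, -50.5]]
130 [238, 268] [[96.2, -41.6], [83.2, -41.7]]
150 [238, 268] [[96.3, -32.8], [83.1, -32.9]]
170 [238, 268] [[96.3, -23.8], [82.9, -23.8]]
190 [238, 267] [[96.4, -14.5], [83.2, -14.5]]
[126, 127, 127, 127, 126, 118, 122, 187, 230, 238, 238, 237, 234, 231, 230, 227, 226, 226, 225, 225, 216, 167, 105, 81, 81, 82, 81, 81, 82, 82]
[138, 136, 136, 136, 136, 130, 130, 187, 227, 233, 234, 232, 229, 227, 224, 221, 221, 223, 223, 222, 206, 148, 80, 62, 61, 61, 61, 61, 61, 61]
closed 322 211 now 25 before 44
0.43 318 213 now 23 before 43
0.3 309 216 now 28 before 36
open 286 219 now 59 before 27
[[28 23 31 30 29 30 26 28 25 32 36 39 38 44 71 78 80 76 77 78 78 82 81 88
  98]
 [39 28 27 21 27 29 21 24 27 31 31 40 39 52 72 77 82 82 72 82 79 76 78 77
  79]
 [33 36 29 26 28 26 26 22 27 31 32 33 37 59 78 80 76 78 78 75 79 76 75 82
  77]
 [36 31 25 25 25 23 27 30 28 23 25 32 29 45 66 73 79 80 76 72 77 79 78 75
  77]
 [43 36 28 30 26 27 26 31 26 26 21 28 28 33 38 56 56 67 74 77 77 80 78 78
  77]
 [46 36 25 31 28 27 31 33 30 25 25 28 23 22 40 43 53 67 62 67 70 75 83 79
  79]
 [43 33 32 29 30 28 25 37 38 26 21 22 26 31 39 40 43 50 65 60 64 65 72 73
  77]
 [39 36 37 24 29 21 36 32 34 32 28 25 26 39 47 39 44 37 47 61 64 66 64 61
  67]
 [41 44 40 31 29 33 33 35 33 30 27 34 35 38 43 44 38 42 38 46 58 62 62 64
  65]
 [47 44 40 33 31 39 33 38 33 28 31 40 45 39 41 42 43 37 47 37 46 53 62 61
  63]]
```

The foot's middle measures x ≈ 89.7 mm against about 90-91 mm for the pointer. In the side view the lever is gone from its open spot and there is dark at its closed spot. The hard stop at y ≈ 21 mm also fits a closed lever, so I'm handing in.

```bash
python3 -c "
from workcell import bot
o=bot.get_obs(); print(o['time'],o['wrist_force'],o['grasp_force']); print(bot.job_done())"
```

```text
12.9 [11.06279337 23.19588079 -3.91106747] 14.730717614293098
the job is handed in; nothing more can be done
None
```

I handed the job in at 12.9 s with the fingers still holding the foot within about 2 mm of the pointer and the lever pushed to its stop; no verdict came back, the closed lever rests on the hard stop and side view, and I made no final check of the figurine, jar and carton.

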